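Clear the lid of the sample case, try its catch and hold the lid open

ROBOT

A 6-joint arm with a two-finger parallel gripper is mounted at the origin on a cart in front of the work surface, level with it; the furniture and walls round the work are solid. World frame = base frame: x ahead of the robot, y to its left, z up, the work surface at z = 0. Lengths are in m, angles in rad, forces in N, time in s.
With the tool pointing down it reaches from about 0.3 to 0.875 m from the base axis. Payload 6.4 kg.
Tool frame: the origin (TCP) lies midway between the tips of the shut fingers; the grasp point (between the pads) lies 19 mm behind it; x points along the fingers, y is the direction in which the jaws open and shut, and the axes are right-handed (so a half turn about x gives the same grasp; the last joint's range is limited). The gripper opens to 85 mm and grips with 20 to 120 N. Pads are 22 mm wide; open, the fingers measure 114 mm over their backs; the gripper's body (76 mm by 85 mm) begins 54 mm behind the grasp point. The pads swing forward as they close: fully open they stand 13 mm farther back than shut.
Start: joints at [-1.456, 0.181, 1.607, -0, 1.354, -0.206], TCP at [0.181, -0.546, 0.231] pointing down, gripper open.
Joint ranges: [-2.99, 2.99], [-0.89, 2.07], [0.3, 2.58], [-1.14, 4.28], [0, 2.63], [-3.12, 3.12]. Speed limits (rad/s): [2.57, 2.57, 3.01, 3.14, 3.14, 3.14].

INTERFACE

Orientations are given as a unit quaternion [w, x, y, z].
In Python, from bench import ctrl gives the robot as it stands.
- The arm moves only by the tool servo_tool, never from a script. Its argument "targets" is a list of rows, each a list of 7 numbers: the turn, a rotation vector about the tool's x, y, z in rad, then the shift along the tool's x, y, z in mm, then the opening, from -1 (shut) to 1 (fully open). A call has exactly 8 rows; each row is the pose to reach, as a shift and turn from the pose measured when the call began, along the tool's axes at that moment; what a row does not reach only later rows make up. A row lasts 1/8 s, in which the tool goes at most 62.5 mm and 10.7 degrees, less where a joint would pass 70% of its speed; a pose out of reach is approached as far as the arm can. A call with a gripper value outside its range is refused whole. The fingers move at their own pace and stop on an object; the grip force is fixed at half the most. Time passes only in rows, so rows that repeat a pose let the fingers close, or fill a call up. It gives the time, the measured TCP pose, the force and the opening at its end, in the units of the state.
- ctrl.get_obs(): the state, without advancing time (a new reading comes with each control period).
- ctrl.camera(name): name is "scene" or "top" or "wrist"; returns a dict with "pixels" (420x560x3 uint8, blue, green, red), "intrinsics" (3x3 intrinsics, pixels), "R" (3x3) and "t" (3): a world point X has camera coordinates R X + t; the wrist camera has in their place "tool_from_camera" (4x4, takes a point from camera to tool coordinates, whose origin is the TCP and whose axes are the tool frame's). Camera axes: x right, y down, z forward; pixel columns grow to the right and rows downward; lengths in m; the calibration is good to about 2 mm. A picture is of the moment at which its call begins: read the wrist's pose just before it. There is no depth.
- ctrl.hand_in(): hands the job in, once; it reports no verdict.
The state is a dict: "time_s": time; "q": joint angles; "dq": joint speeds; "joint_efforts": joint torques, N m; "eef_pos": TCP position; "eef_rot": TCP orientation; "wrist_force": force on the tool from outside, world axes, zero at the start; "torque": the same for the moment, N m; "opening": opening from 0.0 (shut) to 1.0 (fully open).
Only numpy, scipy, OpenCV 4.12 (cv2) and the standard library are available. Lean on these libraries where they do the work, as an engineer would, in place of code of your own. Each camera call takes 0.05 s, during which the arm holds its last target.

TASK

First take the red-banded jar off the blue lid of the sample case and stand it upright, wholly on the round cork coaster. Then, before touching the black catch knob, tug the lid up by its orange tab to learn whether it is caught; if it is, let it down and turn the knob clockwise to its stop. Raise the lid to about 60 degrees (no less than 50) and finish while your fingers still hold it open there, without tipping the jar or shifting the blue-banded jar and the small beaker.

Things in the scene. Friction and masses are not known exactly. Their poses are not given: they have to be found in the camera images.
- case: White sample case, fixed to the bench: 170 (x) x 250 (y) x 80 mm high; top of its blue lid 91 mm above the bench. Origin: centre of the underside, on the bench; x points to the hinge side, away from the robot, y to the left, z up. On its front (-x): right, the lid's orange tab (y = -62 mm); left, a grey catch housing (54 wide, 52 deep, 90 mm high) with a black knob on top.
- lid (a joint): Opening angle of the blue lid, rad: 0 shut, grows as the front edge rises, stop at 1.35. The lid (0.25 kg) falls shut by itself. If the hidden catch holds it, it rattles up only to about 0.035 rad (7 mm at the tab) and stops hard there; if not, it rises freely. Which it is differs from start to start and cannot be seen; do not force it.
- lid_hinge (a point): Middle of the hinge line, at the far top edge of the case, 80 mm above the bench; the line runs along the case's y axis.
- tab (a point): Grip point on the orange tab, an upright fin that sticks out 50 mm level from the lid's front edge: 12 mm thick (along the case's y), 26 mm high, free at its sides and beneath. The point is amid the fin, 34 mm out from the lid's edge, 88 mm above the bench when shut, 210 mm from the hinge line. Pinched across its thickness from above, it swivels between the fingers as the lid turns.
- knob_top (a point): Centre of the top face of the round black ribbed catch knob, 130 mm above the bench; upright axis, 37 mm across, 34 mm high, to be gripped round its sides from above. Travel 1.3 rad, start random, stays where left, about 0.06 N m to turn. Clockwise from above releases: the clockwise stop is always free; turning on at the stop, the fingers just slip round. Let the lid down before turning it.
- knob_rim (a point): A point on the upper rim of the knob, 18.5 mm from its axis, which turns with it (not marked on the knob).
- jar: Small brown sample jar with a red band and a white screw lid, 53 mm across, 62 mm tall, about 0.06 kg; the white lid is the top 14 mm, 51 mm across. Origin: centre of its underside, z up. It stands on the blue lid of the case at the start.
- coaster: Round cork coaster, fixed to the bench, 110 mm across, 4 mm thick. Origin: centre of its underside.
- blue_jar: Similar jar with a blue band (53 mm across, 62 mm tall) on the bench; leave it. Origin: centre of its underside.
- beaker: Small plastic beaker, 51 mm tall and 55 mm across, on the bench; leave it. Origin: centre of its underside.
- viscometer: Tall white instrument on a stand at the right, fixed. Origin: middle of its foot, on the bench. Its head overhangs from about 0.3 to 0.52 m above the bench, up to 0.17 m from the origin towards the robot and 0.1 m to either side. Nothing to do with it, but the arm must swing clear of it: draw back towards the base before swinging left.
There are look-alikes about, which are no part of the job. Leave any pink or yellow look-alike of the jar alone.

How it is judged:
On the way, in this order (a step that is already met when the one before it is completed fails the run):
1. the red-banded jar stands upright on the coaster, released (horizontal distance between jar and coaster below 0.028 m and height (world z) of jar below 0.009 m and angle between jar's own z axis and vertical below 0.1 rad and contact force between the fingers and jar below 0.1 N), for 0.2 s.
2. the lid is tugged up by 0.02 rad or more with the fingers, the knob not yet turned (rim within 4 mm of its start) (value of joint lid above 0.02 rad and distance of knob_rim from where it was at the start of the episode below 0.004 m and contact force between the fingers and lid above 0.3 N), for 0.1 s.
3. the lid is raised beyond 50 degrees (0.87 rad) (value of joint lid above 0.87 rad), for 0.2 s.
At the end, for the whole second after the job is handed in: The fingers hold the lid still at more than 50 degrees (0.87 rad) open, touching it with more than 0.3 N; the red-banded jar stands upright on the coaster, its centre within 28 mm of the coaster's (value of joint lid above 0.87 rad and velocity of joint lid between -0.1 and 0.1 rad/s and contact force between the fingers and lid above 0.3 N and horizontal distance between jar and coaster below 0.028 m and height (world z) of jar below 0.009 m and angle between jar's own z axis and vertical below 0.1 rad and linear speed of jar below 0.02 m/s); the arm keeps its last pose, push and grip.
It fails at once if the red-banded jar is tipped beyond 0.6 rad (angle between jar's own z axis and vertical above 0.6 rad).
It fails at once if the blue-banded jar is shifted by more than 20 mm (distance of blue_jar from where it was at the start of the episode above 0.02 m).
It fails at once if the beaker is shifted by more than 20 mm (distance of beaker from where it was at the start of the episode above 0.02 m).
It also fails if it takes over 72 s, if anything falls off the work surface, if the arm or the gripper's body presses on something with over 40 N, if the wrist force passes 120 N, or if a joint passes its speed limit or range.

## Working session

There is one attempt and no reset: what is moved stays moved. The work goes in short steps, Python scripts to look and compute and a tool call to move; the robot and the scene stay as the last step left them, time stands still between calls to the robot, and variables do not carry over. Pictures are saved under pics/ and viewed, and the job is handed in when it is done.

Besides the shell and the picture viewer there is one more tool, called after "Emit:" by a JSON object that holds its "fn" and its "kwargs". servo_tool: Moves the arm, as the interface text tells. Its arguments: {"type":"object","properties":{"targets":{"type":"array","items":{"type":"array","items":{"type":"number"}}}},"required":["targets"]}

```bash
ls; mkdir -p pics; python3 - <<'E'
from bench import ctrl
import cv2,pickle
o=ctrl.get_obs()
print(o)
for n in ["scene","top","wrist"]:
    c=ctrl.camera(n); cv2.imwrite(f"pics/{n}0.png",c["pixels"]); pickle.dump((o,c),open(f"{n}0.pkl","wb"))
    print(n,{k:v for k,v in c.items() if k!="pixels"})
E
```

```text
pics
{'time_s': 0.0, 'q': array([-1.45629758e+00,  1.81542568e-01,  1.60800900e+00, -2.66071180e-05,
        1.35379521e+00, -2.06283573e-01]), 'dq': array([ 2.33949742e-05,  1.02034555e-03,  1.19072455e-03, -1.03049393e-03,
        1.38160041e-03, -3.94051768e-04]), 'joint_efforts': array([-2.73820078e-04, -4.44876266e+01, -3.51334190e+01, -4.17421043e-04,
        9.05748457e-03,  1.61312857e-05]), 'eef_pos': array([ 0.18125566, -0.54510116,  0.23038281]), 'eef_rot': array([ 0.11231005,  0.69804967,  0.11354994, -0.69801112]), 'wrist_force': array([-1.007094  ,  0.34202851,  0.28209331]), 'torque': array([ 0.05001486, -0.02576884, -0.01231049]), 'opening': 1.0033795328967614}
scene {'intrinsics': array([[524.43388772,   0.        , 277.35337804],
       [  0.        , 524.43388772, 213.94311589],
       [  0.        ,   0.        ,   1.        ]]), 'R': array([[-0.54939935, -0.83554477,  0.00502957],
       [-0.50550657,  0.32758303, -0.79821831],
       [ 0.66529953, -0.4410831 , -0.60234728]]), 't': array([0.1919309 , 0.40470313, 1.41699783])}
top {'intrinsics': array([[391.034917
[... 178 characters left out ...]
.0146586 ],
       [-0.98805879,  0.00711106, -0.15391317],
       [ 0.15399901,  0.01372743, -0.98797564]]), 't': array([-0.11262083,  0.56797628,  1.08345468])}
wrist {'intrinsics': array([[324.75300763,   0.        , 271.63329244],
       [  0.        , 324.75300763, 215.95673252],
       [  0.        ,   0.        ,   1.        ]]), 'tool_from_camera': array([[ 9.83038711e-04, -2.73579291e-01,  9.61848951e-01,
        -1.42956906e-01],
       [ 9.99999233e-01, -4.55127943e-04, -1.15148177e-03,
         5.92433823e-05],
       [ 7.52785902e-04,  9.61849346e-01,  2.73578634e-01,
        -7.04350275e-02],
       [ 0.00000000e+00,  0.00000000e+00,  0.00000000e+00,
         1.00000000e+00]])}
```

View pics/scene0.png

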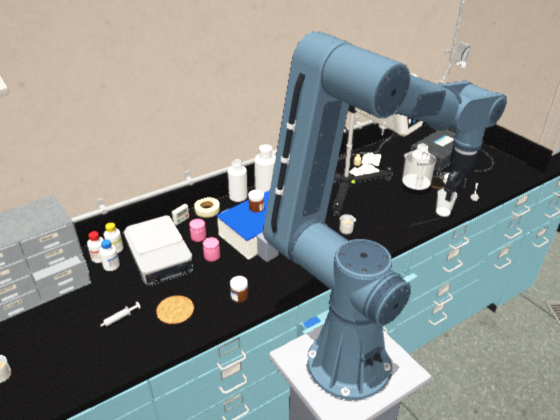

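View pics/top0.png

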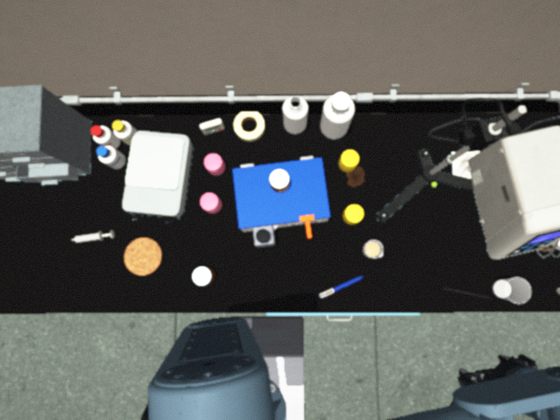

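View pics/wrist0.png

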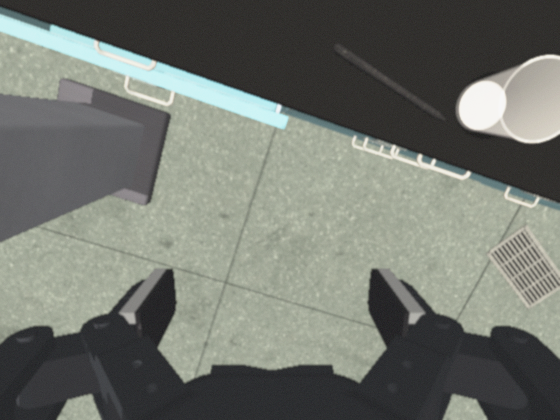

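Top view: the case with its blue lid is at about (281,194), with a white-topped jar on it at (279,180). The coaster is at (142,257) and the orange tab at (308,226). The knob housing is at (263,236) and the beaker at (373,249). A white-topped jar on the bench is at (202,276), pink jars are at (214,163) and (210,203), and yellow ones at (349,160) and (353,214). Other white tops are the bottles at (295,105) and (340,103). I choose the one on the blue lid at (279,180); next I'll check its band in a crop.

```bash
cat > h.py <<'E'
import numpy as np,cv2,pickle
def ray(c,uv):
    K=c["intrinsics"]; d=np.linalg.inv(K)@np.array([uv[0],uv[1],1.]); R=c["R"];t=c["t"]
    return -R.T@t, R.T@d
def onplane(c,uv,z):
    o,d=ray(c,uv); return o+d*(z-o[2])/d[2]
def proj(c,X):
    p=c["intrinsics"]@(c["R"]@np.asarray(X,float)+c["t"]); return p[:2]/p[2]
def wristcam(o,c):
    from scipy.spatial.transform import Rotation as Ro
    w,x,y,z=o["eef_rot"]; Rt=Ro.from_quat([x,y,z,w]).as_matrix()
    T=np.eye(4);T[:3,:3]=Rt;T[:3,3]=o["eef_pos"]; W=T@c["tool_from_camera"]
    c=dict(c);c["R"]=W[:3,:3].T;c["t"]=-W[:3,:3].T@W[:3,3];return c
E
python3 - <<'E'
from h import *
_,s=pickle.load(open("scene0.pkl","rb"));_,t=pickle.load(open("top0.pkl","rb"))
a=cv2.resize(s["pixels"][180:310,150:310],None,fx=4,fy=4,interpolation=cv2.INTER_CUBIC)
cv2.imwrite("pics/sc_crop.png",a)
b=cv2.resize(t["pixels"][140:290,110:390],None,fx=2.8,fy=2.8,interpolation=cv2.INTER_CUBIC)
cv2.imwrite("pics/top_crop.png",b)
im=t["pixels"];hsv=cv2.cvtColor(im,cv2.COLOR_BGR2HSV)
def comp(m,name,z):
    n,l,st,ce=cv2.connectedComponentsWithStats(m.astype(np.uint8))
    for i in range(1,n):
        if st[i,4]>25: print(name,st[i],ce[i].round(1),onplane(t,ce[i],z).round(4))
H,S,V=hsv[...,0],hsv[...,1],hsv[...,2]
comp((H>105)&(H<130)&(S>180)&(V>90),"blue",.091)
comp((H<20)&(S>180)&(V>150),"orange",.1)
comp((S<60)&(V>215),"white",.062)
comp((H<25)&(S>90)&(V>120),"cork",.004)
m=((H>105)&(H<130)&(S>150)&(V>70)).astype(np.uint8)
m=cv2.morphologyEx(m,cv2.MORPH_CLOSE,np.ones((25,25)))
cs=sorted(cv2.findContours(m,0,2)[0],key=cv2.contourArea)[-1]
r=cv2.minAreaRect(cs);print(r)
bx=cv2.boxPoints(r);P=[onplane(t,p,.091) for p in bx];print(np.round(P,4))
P=np.array(P);print(np.linalg.norm(P-np.roll(P,1,0),axis=1))
E
```

```text
blue [ 232  157   99   72 4883] [280.2 192.6] [ 0.6049 -0.0974  0.091 ]
blue [334 276  29  15 137] [347.8 282.9] [ 0.3579 -0.2776  0.091 ]
orange [ 91 125  11  11  77] [ 95.9 130. ] [0.7886 0.4261 0.1   ]
orange [302 217  10  22 112] [307.8 227.7] [ 0.5057 -0.1723  0.1   ]
white [  80   89  468   34 2176] [312.5 102. ] [ 0.8827 -0.1926  0.062 ]
white [551  92   9   6  47] [554.9  94.5] [ 0.898  -0.9039  0.062 ]
white [62 97 15  6 69] [69.7 99. ] [0.9005 0.5321 0.062 ]
white [519 106   7   7  38] [521.8 108.9] [ 0.8545 -0.8033  0.062 ]
white [234 112  30  28 461] [248.7 125.1] [ 0.8132 -0.0043  0.062 ]
white [200 119  21  10 117] [210.  123.4] [0.8197 0.1095 0.062 ]
white [114 121  17  17 127] [123.5 130.8] [0.7996 0.3643 0.062 ]
white [489 124  11  10  44] [492.9 129.6] [ 0.7922 -0.7141  0.062 ]
white [ 93 126  17  17 128] [102.9 135.8] [0.7848 0.4243 0.062 ]
white [ 503  127   57  107 4439] [536.9 176.1] [ 0.6528 -0.8263  0.062 ]
white [ 123  132   65   83 4472] [155.1 172.8] [0.6718 0.2647 0.062 ]
white [ 99 146  17  17 131] [108.5 155.4] [0.7252 0.4038 0.062 ]
white [452 151  27  
[... 466 characters left out ...]
 285] [201.2 275.7] [0.3783 0.1228 0.062 ]
white [494 280  17  17 225] [502.2 288.4] [ 0.3402 -0.7008  0.062 ]
white [276 357  28  63 896] [290.6 393.5] [ 0.0707 -0.1227  0.062 ]
cork [ 90 125  14  12 113] [ 95.9 130.4] [0.8233 0.4768 0.004 ]
cork [339 160  16  12  70] [345.4 167.3] [ 0.6987 -0.292   0.004 ]
cork [300 215  14  24 191] [307.4 224.6] [ 0.5252 -0.175   0.004 ]
cork [ 124  237   38   39 1164] [142.4 256. ] [0.4354 0.3116 0.004 ]
((280.271240234375, 192.35208129882812), (62.13007736206055, 94.18689727783203), 82.64761352539062)
[[ 0.6778  0.0447  0.091 ]
 [ 0.7104 -0.2181  0.091 ]
 [ 0.5354 -0.2365  0.091 ]
 [ 0.5039  0.0198  0.091 ]]
[0.17571593 0.26475747 0.17593301 0.25821538]
```

View pics/sc_crop.png

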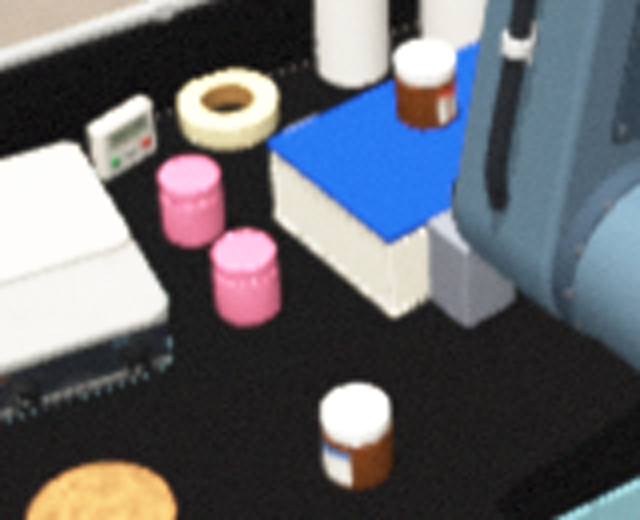

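View pics/top_crop.png

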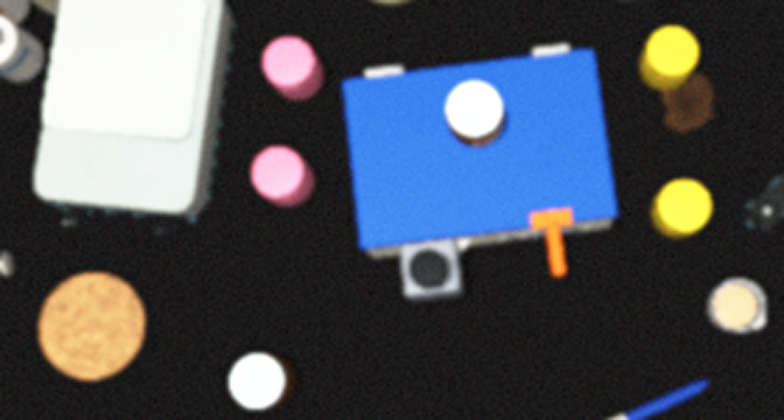

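The scene crop confirms it: the jar on the blue lid (crop 425,85) carries a red label, and the bench jar (355,435) a blue one. In the top crop the orange fin is at (556,250), the black knob at (430,268) and the coaster at (92,326).

```bash
cat >> h.py <<'E'
from scipy.spatial.transform import Rotation as Ro
def Rof(o):
    w,x,y,z=o["eef_rot"]; return Ro.from_quat([x,y,z,w])
def down(yaw,tilt=0):  # tool x down, tool y (jaw) at heading yaw in world xy; z = x cross y
    x=np.array([0,0,-1.]);y=np.array([np.cos(yaw),np.sin(yaw),0]);return Ro.from_matrix(np.c_[x,y,np.cross(x,y)])
def rel(o,pos,rot):
    R=Rof(o); return (R.inv()*rot).as_rotvec().round(3),(R.inv().apply(np.asarray(pos)-o["eef_pos"])*1e3).round(1)
E
python3 - <<'E'
from h import *
o,s=pickle.load(open("scene0.pkl","rb"));_,t=pickle.load(open("top0.pkl","rb"))
print("tool axes cols\n",Rof(o).as_matrix().round(3))
im=t["pixels"];hsv=cv2.cvtColor(im,cv2.COLOR_BGR2HSV);H,S,V=[hsv[...,i].astype(int) for i in range(3)]
def circ(m,near):
    cs=cv2.findContours(m.astype(np.uint8),0,cv2.CHAIN_APPROX_NONE)[0]
    c=min(cs,key=lambda c:np.hypot(*(c.mean((0,1))-near))-0.01*cv2.contourArea(c)); return cv2.minEnclosingCircle(c),cv2.fitEllipse(c)
for nm,near,z,m in [("jar",(279,179),.153,(S<110)&(V>130)),("bluejar",(201,276),.062,(S<110)&(V>130)),("coaster",(142,256),.004,(H<25)&(S>60)&(V>100)),("beaker",(373,249),.051,(S<140)&(V>110))]:
    c,e=circ(m,near);w=onplane(t,e[0],z);w2=onplane(t,(e[0][0]+e[1][0]/2,e[0][1]),z)
    print(nm,np.round(e[0],1),np.round(e[1],1),w.round(4),"r",np.linalg.norm(w2-w).round(4))
# knob dark blob inside housing
# tab fin
m=((H<20)&(S>150)&(V>110)); m[:,:295]=0;m[:,315:]=0;m[:214]=0;m[245:]=0
ys,xs=np.nonzero(m)
for r in range(214,242):
    k=xs[ys==r]
    if len(k): print(r,k.min(),k.max(),onplane(t,(k.mean(),r),.101).round(4)[:2])
roi=im[224:250,250:280];print(roi.max(2))
for uv in [(475,150),(490,255),(545,230)]:
    print([onplane(t,uv,z).round(3) for z in (.52,.3)])
# scene jar
E
```

```text
tool axes cols
 [[-0.     0.315 -0.949]
 [ 0.002 -0.949 -0.315]
 [-1.    -0.002 -0.   ]]
jar [344.6 358.3] [108.5 419.7] [ 0.1787 -0.2561  0.153 ] r 0.1322
bluejar [103.6 369.2] [113.7 287.2] [0.1325 0.3779 0.062 ] r 0.1531
coaster [142.4 256. ] [37.  38.9] [0.4355 0.3116 0.004 ] r 0.0548
beaker [244.6  59.2] [139.2 698.8] [1.0279 0.0116 0.051 ] r 0.2118
216 304 312 [ 0.5376 -0.1732]
217 301 312 [ 0.5349 -0.1637]
218 305 312 [ 0.5321 -0.1727]
219 301 313 [ 0.5294 -0.1737]
220 301 311 [ 0.5267 -0.1677]
221 302 309 [ 0.524  -0.1663]
222 305 309 [ 0.5212 -0.1703]
223 305 310 [ 0.5185 -0.1716]
224 305 310 [ 0.5157 -0.1716]
225 305 310 [ 0.513  -0.1716]
226 305 310 [ 0.5103 -0.1715]
227 305 311 [ 0.5076 -0.1729]
228 305 311 [ 0.5048 -0.1728]
229 305 311 [ 0.5021 -0.1728]
230 305 311 [ 0.4994 -0.1727]
231 305 311 [ 0.4967 -0.1727]
232 306 311 [ 0.494 -0.174]
233 306 311 [ 0.4913 -0.174 ]
234 306 311 [ 0.4885 -0.174 ]
235 306 312 [ 0.4858 -0.1753]
236 306 312 [ 0.4831 -0.1752]
237 307 311 [ 0.4804 -0.1752]
238 307 311 [ 0.4777 -0.1752]
[[244 244 244 243 243 244 244 242 243 243 241 242 239 2
[... 2696 characters left out ...]
[ 26  24  24  28  51  73  94  98 102  91  86  88  87  76  71  62  56  58
   59  53  56  47  45  34  33  27  22  28  26  27]
 [ 25  28  29  21  29  40  42  57  55  58  52  54  54  46  43  44  37  33
   33  34  29  33  28  23  24  22  24  31  19  25]
 [ 28  27  22  28  24  23  29  34  39  33  30  26  29  25  29  24  26  21
   32  25  23  25  22  28  27  28  29  24  28  31]
 [ 27  29  24  30  24  29  22  29  26  27  28  28  29  25  20  26  26  30
   25  21  26  27  25  27  25  30  29  22  32  27]]
[array([ 0.59 , -0.437,  0.52 ]), array([ 0.658, -0.543,  0.3  ])]
[array([ 0.415, -0.448,  0.52 ]), array([ 0.423, -0.557,  0.3  ])]
[array([ 0.455, -0.539,  0.52 ]), array([ 0.476, -0.68 ,  0.3  ])]
```

```bash
python3 - <<'E'
from h import *
from bench import ctrl
o=ctrl.get_obs();_,t=pickle.load(open("top0.pkl","rb"))
print("jar",onplane(t,(279.0,178.6),.153),"knob",onplane(t,(263,236),.130),"tab",onplane(t,(308.2,230),.101),"bluejar",onplane(t,(201.5,276),.062),"beaker",onplane(t,(373,249),.03))
for p in [(.22,-.38,.27),(.36,-.18,.30),(.45,-.09,.32),(.50,-.09,.32)]: print(p,rel(o,p,down(-1.45)))
E
```

```text
jar [ 0.63027993 -0.09629807  0.153     ] knob [ 0.48141668 -0.05313602  0.13      ] tab [ 0.49939535 -0.17328555  0.101     ] bluejar [0.37745843 0.1218858  0.062     ] beaker [ 0.45079423 -0.36056479  0.03      ]
(0.22, -0.38, 0.27) (array([ 0.2  , -0.   ,  0.001]), array([ -39.2, -144.6,  -88.9]))
(0.36, -0.18, 0.3) (array([ 0.2  , -0.   ,  0.001]), array([ -68.9, -290.3, -284.8]))
(0.45, -0.09, 0.32) (array([ 0.2  , -0.   ,  0.001]), array([ -88.8, -347.4, -398.6]))
(0.5, -0.09, 0.32) (array([ 0.2  , -0.   ,  0.001]), array([ -88.8, -331.6, -446. ]))
```

Emit:
{"fn": "servo_tool", "kwargs": {"targets": [[0.05,0,0,-20,-50,-30,1],[0.1,0,0,-30,-100,-60,1],[0.15,0,0,-40,-145,-90,1],[0.2,0,0,-50,-190,-135,1],[0.2,0,0,-60,-230,-180,1],[0.2,0,0,-65,-265,-230,1],[0.2,0,0,-70,-290,-285,1],[0.2,0,0,-75,-310,-330,1]]}}

```text
time_s: 1.15
eef_pos: [0.3978, -0.1451, 0.3065]
eef_rot: [0.043, 0.706, 0.043, -0.706]
wrist_force: [0.7, -0.3, 0.6]
opening: 1.0
```

```bash
python3 - <<'E'
from h import *
from bench import ctrl
o=ctrl.get_obs();print(o["time_s"],o["q"].round(2),o["eef_pos"],Rof(o).as_matrix().round(3))
for p in [(.47,-.09,.31),(.52,-.09,.30)]: print(p,rel(o,p,down(-1.45)))
E
```

```text
1.15 [-0.63 -0.24  1.86  0.    1.51  0.82] [ 0.39784244 -0.14511851  0.30648377] [[ 0.001  0.122 -0.993]
 [ 0.001 -0.993 -0.122]
 [-1.    -0.001 -0.001]]
(0.47, -0.09, 0.31) (array([ 0.001, -0.001,  0.001]), array([ -3.4, -45.9, -78.3]))
(0.52, -0.09, 0.3) (array([ 0.001, -0.001,  0.001]), array([   6.6,  -39.9, -127.9]))
```

Emit:
{"fn": "servo_tool", "kwargs": {"targets": [[0,0,0,0,-10,-30,1],[0,0,0,0,-20,-60,1],[0,0,0,0,-30,-90,1],[0,0,0,0,-40,-130,1],[0,0,0,0,-40,-130,1],[0,0,0,0,-40,-130,1],[0,0,0,0,-40,-130,1],[0,0,0,0,-40,-130,1]]}}

```text
time_s: 2.15
eef_pos: [0.5215, -0.09, 0.3069]
eef_rot: [0.043, 0.706, 0.043, -0.705]
wrist_force: [0.2, -0.2, 0.2]
opening: 1.002
```

```bash
python3 - <<'E'
from h import *
from bench import ctrl
o=ctrl.get_obs();c=ctrl.camera("wrist");pickle.dump((o,c),open("w1.pkl","wb"));cv2.imwrite("pics/w1.png",c["pixels"]);print(o["eef_pos"],o["q"].round(2))
c=wristcam(o,c)
for X in [(.63,-.096,.153),(.4814,-.053,.13),(.4995,-.1733,.101)]: print(proj(c,X))
E
```

```text
[ 0.5215319  -0.09002432  0.30692577] [-0.4   0.02  1.63  0.    1.49  1.05]
[294.59007493  78.98901552]
[232.10044141 229.8598594 ]
[343.69352755 218.76490194]
```

View pics/w1.png

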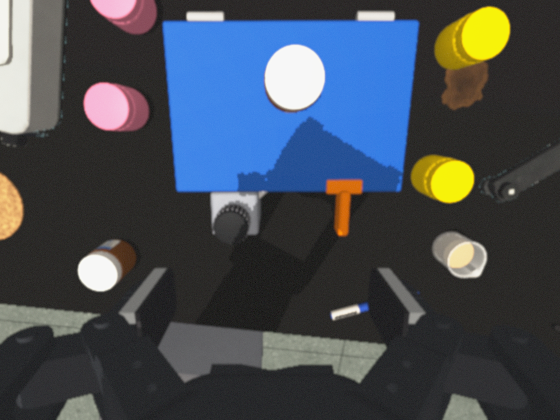

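The wrist view agrees with the top view: the jar top is at (295,77), the knob around (232,222), and the fin runs from (344,195) to (343,235). I'll measure these more finely.

```bash
python3 - <<'E'
from h import *
o,c=pickle.load(open("w1.pkl","rb"));c=wristcam(o,c);im=c["pixels"]
hsv=cv2.cvtColor(im,cv2.COLOR_BGR2HSV);H,S,V=[hsv[...,i].astype(int) for i in range(3)]
m=((S<110)&(V>130)).astype(np.uint8);m[:,:250]=0;m[:,340:]=0;m[:40]=0;m[115:]=0
k=max(cv2.findContours(m,0,1)[0],key=cv2.contourArea);e=cv2.fitEllipse(k);w=onplane(c,e[0],.153)
print("jar",e,w,"r",np.linalg.norm(onplane(c,(e[0][0]+e[1][0]/2,e[0][1]),.153)-w))
m=((H<20)&(S>150)&(V>60));m[:,:320]=0;m[:,370:]=0
ys,xs=np.nonzero(m)
for r in range(ys.min(),ys.max()+1,3):
    kk=xs[ys==r]
    if len(kk): print(r,kk.min(),kk.max(),onplane(c,(kk.mean(),r),.101).round(4)[:2])
m=((H>100)&(H<130)&(S>120)&(V>50)).astype(np.uint8);m[:, :150]=0
m=cv2.morphologyEx(m,cv2.MORPH_CLOSE,np.ones((9,9)))
k=max(cv2.findContours(m,0,1)[0],key=cv2.contourArea);q=cv2.approxPolyDP(cv2.convexHull(k),8,True)[:,0]
print(q,[onplane(c,p,.091).round(4)[:2] for p in q])
cv2.imwrite("pics/w1c.png",cv2.convertScaleAbs(cv2.resize(im[180:260,190:370],None,fx=4.4,fy=4.4,interpolation=cv2.INTER_CUBIC),alpha=2.2))
E
```

```text
jar ((294.16864013671875, 76.97261047363281), (60.38317108154297, 65.84022521972656), 7.795685291290283) [ 0.63152885 -0.0954248   0.153     ] r 0.025584517630913028
180 340 359 [ 0.5433 -0.1717]
183 327 361 [ 0.5394 -0.1664]
186 327 361 [ 0.5361 -0.1669]
189 327 360 [ 0.5328 -0.167 ]
192 326 361 [ 0.5295 -0.1676]
195 335 351 [ 0.5262 -0.1677]
198 335 350 [ 0.5228 -0.1677]
201 335 350 [ 0.5194 -0.1683]
204 335 350 [ 0.5161 -0.1689]
207 335 350 [ 0.5127 -0.1695]
210 335 350 [ 0.5093 -0.1702]
213 335 349 [ 0.5059 -0.1702]
216 334 349 [ 0.5024 -0.1703]
219 334 349 [ 0.4989 -0.1709]
222 334 349 [ 0.4955 -0.1715]
225 334 348 [ 0.4919 -0.1716]
228 334 348 [ 0.4884 -0.1722]
231 335 348 [ 0.485  -0.1734]
234 337 347 [ 0.4815 -0.1746]
[[419  21]
 [400 191]
 [176 191]
 [164  20]] [array([ 0.705 , -0.2129]), array([ 0.5365, -0.2329]), array([0.5063, 0.0171]), array([0.676 , 0.0357])]
```

View pics/w1c.png

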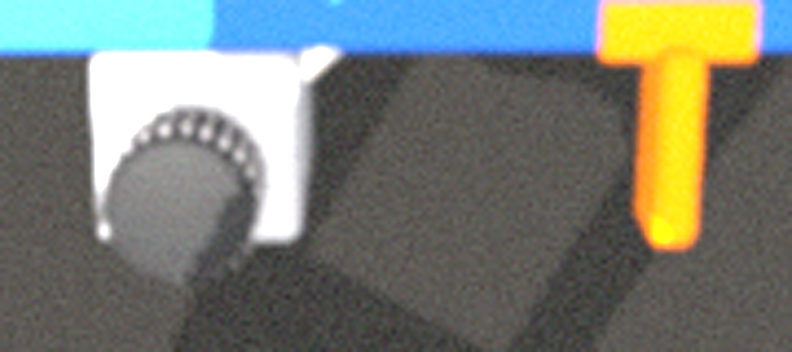

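```bash
python3 - <<'E'
from h import *
from bench import ctrl
o,c=pickle.load(open("w1.pkl","rb"));c=wristcam(o,c)
print("knob",onplane(c,(229.8,225.5),.13))
o=ctrl.get_obs()
for p in [(.6315,-.0954,.2),(.6315,-.0954,.107)]: print(p,rel(o,p,down(-1.454)))
E
```

```text
knob [ 0.4858365  -0.05022893  0.13      ]
(0.6315, -0.0954, 0.2) (array([ 0.004, -0.001,  0.   ]), array([ 107.1,   18.7, -108.3]))
(0.6315, -0.0954, 0.107) (array([ 0.004, -0.001,  0.   ]), array([ 200.1,   18.7, -108.2]))
```

Emit:
{"fn": "servo_tool", "kwargs": {"targets": [[0,0,0,20,9,-50,1],[0,0,0,60,19,-108,1],[0,0,0,105,19,-108,1],[0,0,0,140,19,-108,1],[0,0,0,170,19,-108,1],[0,0,0,190,19,-108,1],[0,0,0,199,19,-108,1],[0,0,0,199,19,-108,1]]}}

```text
time_s: 3.2
eef_pos: [0.6314, -0.0958, 0.1083]
eef_rot: [0.043, 0.706, 0.043, -0.705]
wrist_force: [0.4, -0.2, 0.2]
opening: 1.0
```

```bash
python3 - <<'E'
from h import *
from bench import ctrl
o=ctrl.get_obs();c=ctrl.camera("wrist");cv2.imwrite("pics/w2.png",c["pixels"]);print(o["eef_pos"],o["wrist_force"])
for p in [(.6315,-.0954,.107)]: print(p,rel(o,p,down(-1.454)))
E
```

```text
[ 0.63143653 -0.09584038  0.10826133] [ 0.41256444 -0.23268729  0.21307591]
(0.6315, -0.0954, 0.107) (array([ 0.004, -0.001,  0.   ]), array([ 1.3, -0.4, -0.1]))
```

View pics/w2.png

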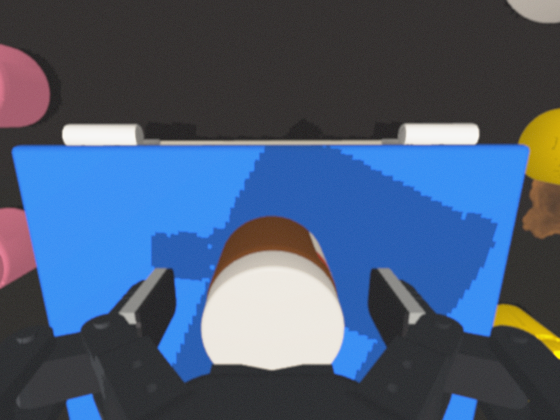

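The jar is centred between the pads: top at (273,315), pads at (150,300) and (395,300). Next I close the gripper.

Emit:
{"fn": "servo_tool", "kwargs": {"targets": [[0,0,0,0,0,0,-1],[0,0,0,0,0,0,-1],[0,0,0,0,0,0,-1],[0,0,0,0,0,0,-1],[0,0,0,0,0,0,-1],[0,0,0,0,0,0,-1],[0,0,0,-3,0,0,-1],[0,0,0,-6,0,0,-1]]}}

```text
time_s: 4.25
eef_pos: [0.6316, -0.0959, 0.1149]
eef_rot: [0.043, 0.706, 0.043, -0.705]
wrist_force: [0.7, 0.9, -1.1]
opening: 0.587
```

```bash
python3 - <<'E'
from h import *
from bench import ctrl
o=ctrl.get_obs();print(o["q"].round(2))
for p in [(.6315,-.0954,.22),(.53,.1,.24),(.4355,.3116,.2),(.4355,.3116,.05),(.4355,.3116,.0225)]: print(p,rel(o,p,down(-1.454)))
E
```

```text
[-0.34  0.44  1.53  0.    1.17  1.11]
(0.6315, -0.0954, 0.22) (array([ 0.004, -0.002, -0.   ]), array([-1.051e+02, -5.000e-01, -1.000e-01]))
(0.53, 0.1, 0.24) (array([ 0.004, -0.002, -0.   ]), array([-125.2, -206.7,   77. ]))
(0.4355, 0.3116, 0.2) (array([ 0.004, -0.002, -0.   ]), array([ -85.4, -428.2,  145.4]))
(0.4355, 0.3116, 0.05) (array([ 0.004, -0.002, -0.   ]), array([  64.6, -428.2,  145.7]))
(0.4355, 0.3116, 0.0225) (array([ 0.004, -0.002, -0.   ]), array([  92.1, -428.2,  145.7]))
```

Emit:
{"fn": "servo_tool", "kwargs": {"targets": [[0,0,0,-40,0,0,-1],[0,0,0,-85,0,0,-1],[0,0,0,-110,-30,10,-1],[0,0,0,-115,-75,28,-1],[0,0,0,-115,-125,45,-1],[0,0,0,-115,-175,65,-1],[0,0,0,-115,-225,85,-1],[0,0,0,-115,-270,100,-1]]}}

```text
time_s: 5.25
eef_pos: [0.4982, 0.1616, 0.2297]
eef_rot: [0.043, 0.706, 0.043, -0.705]
wrist_force: [0.2, 0.0, -0.3]
opening: 0.585
```

```bash
python3 - <<'E'
from h import *
from bench import ctrl
o=ctrl.get_obs();print(o["q"].round(2),o["opening"])
c=ctrl.camera("wrist");pickle.dump((o,c),open("w3.pkl","wb"));cv2.imwrite("pics/w3.png",c["pixels"]);
for p in [(.4355,.3116,.2),(.4355,.3116,.06)]: print(p,rel(o,p,down(-1.454)))
E
```

```text
[0.09 0.07 1.74 0.   1.34 1.54] 0.5846357987193106
(0.4355, 0.3116, 0.2) (array([ 0.004, -0.002,  0.   ]), array([  29.7, -156.5,   44.2]))
(0.4355, 0.3116, 0.06) (array([ 0.004, -0.002,  0.   ]), array([ 169.7, -156.5,   44.4]))
```

View pics/w3.png

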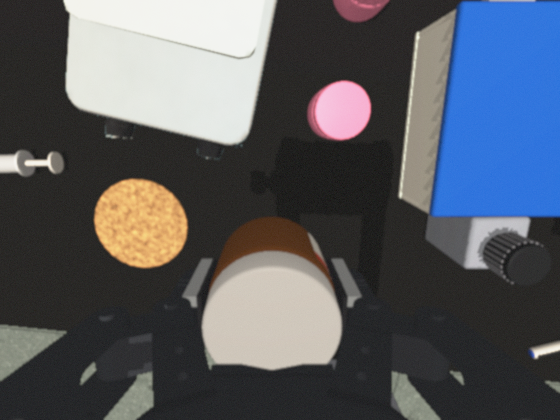

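The jar hangs straight in the jaws at (272,310), and the coaster is at (141,223).

```bash
python3 - <<'E'
from h import *
o,c=pickle.load(open("w3.pkl","rb"));c=wristcam(o,c);im=c["pixels"]
hsv=cv2.cvtColor(im,cv2.COLOR_BGR2HSV);H,S,V=[hsv[...,i].astype(int) for i in range(3)]
m=((H<25)&(S>60)&(V>100)).astype(np.uint8);m[:,:70]=0;m[:,200:]=0;m[280:]=0
k=max(cv2.findContours(m,0,1)[0],key=cv2.contourArea);e=cv2.fitEllipse(k);print(e,onplane(c,e[0],.004))
E
```

```text
((140.4423828125, 222.8712615966797), (85.86368560791016, 96.40033721923828), 122.72242736816406) [0.43705536 0.31172677 0.004     ]
```

Emit:
{"fn": "servo_tool", "kwargs": {"targets": [[0,0,0,0,-50,14,-1],[0,0,0,20,-100,28,-1],[0,0,0,50,-145,42,-1],[0,0,0,90,-156,44,-1],[0,0,0,125,-156,44,-1],[0,0,0,150,-156,44,-1],[0,0,0,170,-156,44,-1],[0,0,0,170,-156,44,-1]]}}

```text
time_s: 6.3
eef_pos: [0.4313, 0.3152, 0.0585]
eef_rot: [-0.043, -0.704, -0.045, 0.707]
wrist_force: [0.4, -0.2, 0.1]
opening: 0.59
```

```bash
python3 - <<'E'
from h import *
from bench import ctrl
o=ctrl.get_obs();print(o["q"].round(2),o["opening"],o["eef_pos"],o["wrist_force"])
for p in [(.4355,.3116,.0215)]: print(p,rel(o,p,down(-1.454)))
E
```

```text
[0.41 0.32 1.83 0.   1.   1.85] 0.5903360599273039 [0.43133888 0.31518302 0.05853801] [ 0.40447725 -0.19467944  0.12735752]
(0.4355, 0.3116, 0.0215) (array([0.007, 0.004, 0.002]), array([37. ,  4.2, -3.8]))
```

Emit:
{"fn": "servo_tool", "kwargs": {"targets": [[0.005,0.004,0.002,10,4,-4,-1],[0.005,0.004,0.002,20,4,-4,-1],[0.005,0.004,0.002,28,4,-4,-1],[0.005,0.004,0.002,33,4,-4,-1],[0.005,0.004,0.002,36,4,-4,-1],[0.005,0.004,0.002,36.5,4,-4,-1],[0.005,0.004,0.002,36.5,4,-4,-1],[0.005,0.004,0.002,36.5,4,-4,-1]]}}

```text
time_s: 7.3
eef_pos: [0.4355, 0.3117, 0.0236]
eef_rot: [-0.042, -0.706, -0.042, 0.706]
wrist_force: [-6.6, -4.2, 15.9]
opening: 0.589
```

The jar is on the coaster (16 N up), so I release it.

Emit:
{"fn": "servo_tool", "kwargs": {"targets": [[0,0,0,-1,0,0,-1],[0,0,0,-1,0,0,1],[0,0,0,-1,0,0,1],[0,0,0,-1,0,0,1],[0,0,0,-1,0,0,1],[0,0,0,-1,0,0,1],[0,0,0,-1,0,0,1],[0,0,0,-1,0,0,1]]}}

```text
time_s: 8.3
eef_pos: [0.4355, 0.3117, 0.0246]
eef_rot: [-0.042, -0.706, -0.042, 0.706]
wrist_force: [0.1, 0.0, 0.8]
opening: 0.999
```

Emit:
{"fn": "servo_tool", "kwargs": {"targets": [[0,0,0,-20,0,0,1],[0,0,0,-55,0,0,1],[0,0,0,-100,0,0,1],[0,0,0,-150,0,0,1],[0,0,0,-200,0,0,1],[0,0,0,-220,20,0,1],[0,0,0,-220,60,0,1],[0,0,0,-220,100,0,1]]}}

```text
time_s: 9.3
eef_pos: [0.4476, 0.2117, 0.2451]
eef_rot: [0.043, 0.706, 0.043, -0.706]
wrist_force: [0.8, -0.2, 0.3]
opening: 1.0
```

```bash
python3 - <<'E'
from h import *
from bench import ctrl
o=ctrl.get_obs();print(o["q"].round(2),o["opening"],o["eef_pos"],o["wrist_force"])
c=ctrl.camera("wrist");pickle.dump((o,c),open("w4.pkl","wb"));cv2.imwrite("pics/w4.png",c["pixels"])
c=ctrl.camera("scene");pickle.dump((o,c),open("s4.pkl","wb"));cv2.imwrite("pics/s4.png",c["pixels"])
c=wristcam(*pickle.load(open("w4.pkl","rb")))
print(proj(c,(.4355,.3116,.066)),proj(c,(.4355,.3116,.004)))
for p in [(.495,.1,.25),(.46,0,.26),(.44,-.172,.22),(.495,-.172,.16)]: print(p,rel(o,p,down(-1.454)))
E
```

```text
[ 0.2  -0.01  1.79 -0.    1.37  1.65] 1.0004370085909031 [0.44755234 0.21169591 0.24513148] [ 0.7666338  -0.23877551  0.34432752]
[172.82598189 195.94115005] [188.020795   184.87742043]
(0.495, 0.1, 0.25) (array([ 0.004, -0.001, -0.   ]), array([ -4.8, 116.6, -33.7]))
(0.46, 0, 0.26) (array([ 0.004, -0.001, -0.   ]), array([-14.8, 211.7,  13.1]))
(0.44, -0.172, 0.22) (array([ 0.004, -0.001, -0.   ]), array([ 25.2, 380. ,  53.7]))
(0.495, -0.172, 0.16) (array([ 0.004, -0.001, -0.   ]), array([ 85.2, 386.6,  -0.9]))
```

View pics/w4.png

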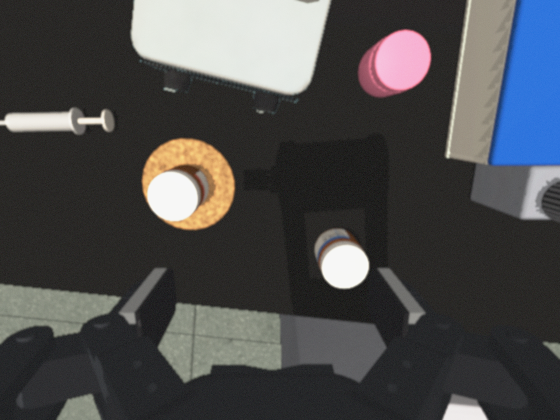

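View pics/s4.png

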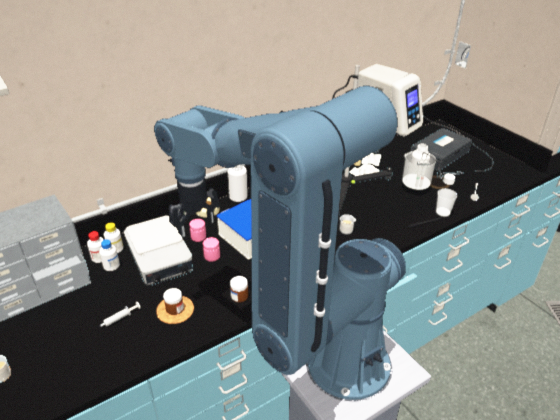

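The red jar stands upright on the coaster: its top is at (175,195) where (173,196) was predicted. The blue jar at (343,262) is untouched. Next, the tab.

Emit:
{"fn": "servo_tool", "kwargs": {"targets": [[0,0,0,-10,50,5,0.5],[0,0,0,-15,105,10,0],[0,0,0,-15,160,10,0],[0,0,0,-15,215,10,0],[0,0,0,-10,270,5,0],[0,0,0,0,325,0,0],[0,0,0,30,370,0,0],[0,0,0,60,387,0,0]]}}

```text
time_s: 10.4
eef_pos: [0.4934, -0.1768, 0.1846]
eef_rot: [0.041, 0.706, 0.039, -0.706]
wrist_force: [1.0, -0.2, -0.8]
opening: 0.5
```

```bash
python3 - <<'E'
from h import *
from bench import ctrl
o=ctrl.get_obs();print(o["q"].round(2),o["opening"],o["eef_pos"],o["wrist_force"])
c=ctrl.camera("wrist");pickle.dump((o,c),open("w5.pkl","wb"));cv2.imwrite("pics/w5.png",c["pixels"])
c=wristcam(o,c);im=c["pixels"]
hsv=cv2.cvtColor(im,cv2.COLOR_BGR2HSV);H,S,V=[hsv[...,i].astype(int) for i in range(3)]
m=((H<20)&(S>150)&(V>60));m[:,:150]=0
ys,xs=np.nonzero(m)
for r in range(ys.min(),ys.max()+1,6):
    kk=xs[ys==r]
    if len(kk): print(r,kk.min(),kk.max(),onplane(c,(kk.mean(),r),.101).round(4)[:2])
for p in [(.495,-.172,.13),(.495,-.172,.069)]: print(p,rel(o,p,down(-1.454)))
E
```

```text
[-0.57  0.11  1.78 -0.    1.24  0.89] 0.5004041359551479 [ 0.49340581 -0.17684431  0.18462997] [ 0.97167974 -0.15300825 -0.76742176]
156 294 294 [ 0.5438 -0.1864]
162 294 294 [ 0.5397 -0.1869]
168 294 294 [ 0.5356 -0.1875]
174 241 295 [ 0.5296 -0.1716]
180 259 277 [ 0.5251 -0.1698]
186 259 277 [ 0.5209 -0.1703]
192 260 277 [ 0.5167 -0.1717]
198 260 277 [ 0.5123 -0.1722]
204 260 277 [ 0.508  -0.1727]
210 260 277 [ 0.5036 -0.1737]
216 260 277 [ 0.4991 -0.1737]
222 260 277 [ 0.4945 -0.1742]
228 260 277 [ 0.49   -0.1747]
234 261 277 [ 0.4854 -0.1755]
240 263 275 [ 0.4807 -0.1761]
(0.495, -0.172, 0.13) (array([-0.003, -0.001, -0.002]), array([54.6, -4.7, -2.1]))
(0.495, -0.172, 0.069) (array([-0.003, -0.001, -0.002]), array([115.6,  -4.9,  -2. ]))
```

View pics/w5.png

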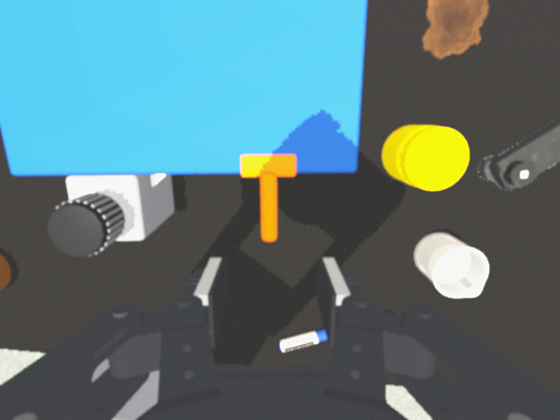

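The fin is at (268,205), between the jaws in y, and its free end is at x≈0.480. The grip point is therefore about (0.4955, -0.174).

Emit:
{"fn": "servo_tool", "kwargs": {"targets": [[-0.003,0,-0.002,15,-3,-2,0],[-0.003,0,-0.002,40,-3,-2,0],[-0.003,0,-0.002,65,-3,-2,0],[-0.003,0,-0.002,90,-3,-2,0],[-0.003,0,-0.002,108,-3,-2,0],[-0.003,0,-0.002,115,-3,-2,0],[-0.003,0,-0.002,115,-3,-2,0],[-0.003,0,-0.002,115,-3,-2,0]]}}

```text
time_s: 11.45
eef_pos: [0.493, -0.1734, 0.0661]
eef_rot: [-0.04, -0.705, -0.042, 0.707]
wrist_force: [-0.4, -0.6, 0.6]
opening: 0.5
```

Emit:
{"fn": "servo_tool", "kwargs": {"targets": [[0,0,0,0,0,0,-1],[0,0,0,0,0,0,-1],[0,0,0,0,0,0,-1],[0,0,0,0,0,0,-1],[0,0,0,0,0,0,-1],[0,0,0,0,0,0,-1],[0,0,0,0,0,0,-1],[0,0,0,0,0,0,-1]]}}

```text
time_s: 12.45
eef_pos: [0.4937, -0.1746, 0.0669]
eef_rot: [-0.041, -0.705, -0.041, 0.707]
wrist_force: [-1.0, -5.0, 4.6]
opening: 0.133
```

```bash
python3 - <<'E'
from h import *
from bench import ctrl
o=ctrl.get_obs();print(o["q"].round(2),o["opening"],o["eef_pos"],o["wrist_force"],o["torque"])
c=ctrl.camera("wrist");pickle.dump((o,c),open("w6.pkl","wb"));cv2.imwrite("pics/w6.png",c["pixels"])
E
```

```text
[-0.57  0.28  1.85 -0.    1.01  0.89] 0.13330367065911933 [ 0.4937052  -0.17463431  0.06694894] [-0.98252305 -4.99668799  4.61681983] [-0.73764046  0.20917185  0.25749313]
```

View pics/w6.png

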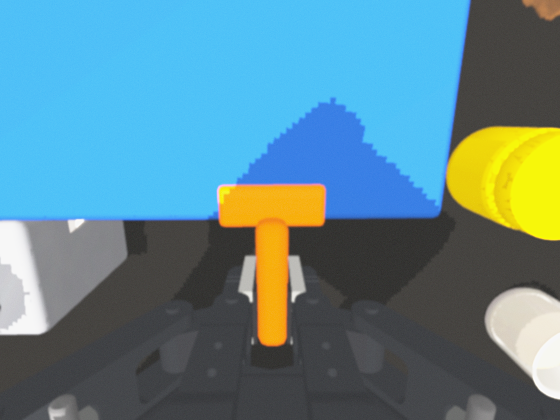

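Gripped: the fin is between the pads at (272,280), 11 mm apart. Now a gentle tug.

Emit:
{"fn": "servo_tool", "kwargs": {"targets": [[0,0,0,-1,0,0,-1],[0,0,0,-2,0,0,-1],[0,0,0,-3,0,0,-1],[0,0,0,-4,0,0,-1],[0,0,0,-5,0,0,-1],[0,0,0,-6,0,0,-1],[0,0,0,-6,0,0,-1],[0,0,0,-6,0,0,-1]]}}

```text
time_s: 13.5
eef_pos: [0.4939, -0.1746, 0.0726]
eef_rot: [-0.041, -0.705, -0.041, 0.706]
wrist_force: [4.0, -4.3, -4.3]
opening: 0.132
```

```bash
python3 - <<'E'
from h import *
from bench import ctrl
o=ctrl.get_obs();print(o["opening"],o["eef_pos"],o["wrist_force"],o["torque"])
E
```

```text
0.13205151739906731 [ 0.49389399 -0.17459005  0.07264251] [ 3.97674193 -4.30816789 -4.34305435] [-0.64522241 -0.02643345  0.24250597]
```

Emit:
{"fn": "servo_tool", "kwargs": {"targets": [[0,0,0,-0.5,0,0,-1],[0,0,0,-1,0,0,-1],[0,0,0,-1.5,0,0,-1],[0,0,0,-2,0,0,-1],[0,0,0,-2.5,0,0,-1],[0,0,0,-3,0,0,-1],[0,0,0,-3,0,0,-1],[0,0,0,-3,0,0,-1]]}}

```text
time_s: 14.5
eef_pos: [0.4941, -0.1746, 0.0754]
eef_rot: [-0.041, -0.705, -0.041, 0.706]
wrist_force: [4.5, -4.1, -3.6]
opening: 0.131
```

```bash
python3 - <<'E'
from h import *
from bench import ctrl
o=ctrl.get_obs();print(o["opening"],o["eef_pos"],o["wrist_force"],o["torque"])
E
```

```text
0.13142868284881942 [ 0.49406341 -0.17460626  0.0753513 ] [ 4.5047173  -4.06849604 -3.57834066] [-0.63798473 -0.04553724  0.26307999]
```

Emit:
{"fn": "servo_tool", "kwargs": {"targets": [[0,0,0,-0.5,0,0,-1],[0,0,0,-1,0,0,-1],[0,0,0,-1.5,0,0,-1],[0,0,0,-2,0,0,-1],[0,0,0,-2.5,0,0,-1],[0,0,0,-3,0,0,-1],[0,0,0,-3,0,0,-1],[0,0,0,-3,0,0,-1]]}}

```text
time_s: 15.5
eef_pos: [0.4942, -0.1746, 0.078]
eef_rot: [-0.042, -0.705, -0.041, 0.706]
wrist_force: [4.5, -3.4, -4.6]
opening: 0.131
```

```bash
python3 - <<'E'
from h import *
from bench import ctrl
o=ctrl.get_obs();print(o["opening"],o["eef_pos"],o["wrist_force"],o["torque"])
c=ctrl.camera("wrist");pickle.dump((o,c),open("w7.pkl","wb"));cv2.imwrite("pics/w7.png",c["pixels"])
E
```

```text
0.13069928180840026 [ 0.49423991 -0.17456012  0.07798317] [ 4.51156558 -3.44816604 -4.55237645] [-0.60204095 -0.06790973  0.2349138 ]
```

View pics/w7.png

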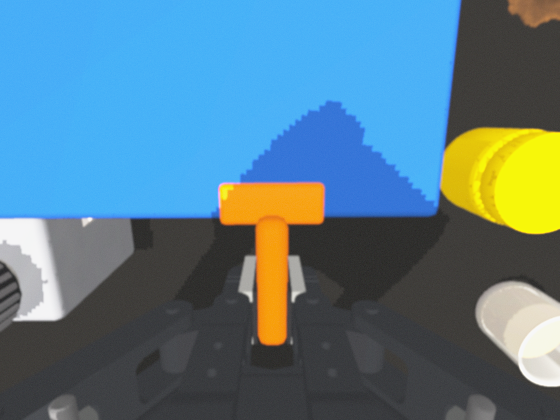

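After 11 mm of rise at the tab the force is still only about 4 N. The fin has not slipped in the pads: it looks the same at (272,280) while the camera rose. The lid passed the 7 mm catch limit without a stop, so it looks free. I'll take another 6 mm on the arc to be sure.

```bash
cat >> h.py <<'E'
def arc(th,base=(.4937,-.1746,.0672),yaw=.117):
    f=.038; a=f+th; dx=.21*(np.cos(f)-np.cos(a));dz=.21*(np.sin(a)-np.sin(f))
    return np.array(base)+[dx*np.cos(yaw),dx*np.sin(yaw),dz]
E
python3 - <<'E'
from h import *
from bench import ctrl
o=ctrl.get_obs()
for th in [.05,.07,.08,.1,.15,.2,.25,.3,.4]: print(th,arc(th).round(4),*rel(o,arc(th),down(-1.454)))
E
```

```text
0.05 [ 0.4944 -0.1745  0.0777] [ 0.     0.001 -0.   ] [ 0.3 -0.  -0.1]
0.07 [ 0.4948 -0.1745  0.0819] [ 0.     0.001 -0.   ] [-3.9 -0.  -0.5]
0.08 [ 0.495  -0.1744  0.0839] [ 0.     0.001 -0.   ] [-5.9 -0.  -0.7]
0.1 [ 0.4955 -0.1744  0.0881] [ 0.     0.001 -0.   ] [-10.1  -0.   -1.3]
0.15 [ 0.4972 -0.1742  0.0985] [ 0.     0.001 -0.   ] [-20.5  -0.   -3. ]
0.2 [ 0.4994 -0.1739  0.1087] [ 0.     0.001 -0.   ] [-30.7  -0.   -5.2]
0.25 [ 0.5021 -0.1736  0.1189] [ 0.     0.001 -0.   ] [-40.9  -0.   -7.9]
0.3 [ 0.5054 -0.1732  0.1289] [ 0.     0.001 -0.   ] [-50.9   0.  -11.1]
0.4 [ 0.5132 -0.1723  0.1483] [ 0.     0.001 -0.   ] [-70.3   0.  -19. ]
```

Emit:
{"fn": "servo_tool", "kwargs": {"targets": [[0,0,0,-1,0,0,-1],[0,0,0,-2,0,0,-1],[0,0,0,-3,0,-0.5,-1],[0,0,0,-4,0,-0.5,-1],[0,0,0,-5,0,-0.6,-1],[0,0,0,-6,0,-0.7,-1],[0,0,0,-6,0,-0.7,-1],[0,0,0,-6,0,-0.7,-1]]}}

```text
time_s: 16.55
eef_pos: [0.4948, -0.1745, 0.0837]
eef_rot: [-0.042, -0.705, -0.041, 0.706]
wrist_force: [1.6, -4.0, -4.8]
opening: 0.129
```

```bash
python3 - <<'E'
from h import *
from bench import ctrl
o=ctrl.get_obs();print(o["opening"],o["eef_pos"],o["wrist_force"],o["torque"])
c=ctrl.camera("wrist");pickle.dump((o,c),open("w8.pkl","wb"));cv2.imwrite("pics/w8.png",c["pixels"])
for th in [.1,.15,.2,.25,.3,.35,.4]: print(th,arc(th).round(4),*rel(o,arc(th),down(-1.454)))
E
```

```text
0.12893424319497113 [ 0.49481318 -0.17449462  0.08365266] [ 1.55814611 -4.03305016 -4.77514344] [-0.69663442  0.07786476  0.24505736]
0.1 [ 0.4955 -0.1744  0.0881] [ 0.001  0.001 -0.   ] [-4.5 -0.  -0.7]
0.15 [ 0.4972 -0.1742  0.0985] [ 0.001  0.001 -0.   ] [-14.8  -0.   -2.4]
0.2 [ 0.4994 -0.1739  0.1087] [ 0.001  0.001 -0.   ] [-25.1  -0.   -4.6]
0.25 [ 0.5021 -0.1736  0.1189] [ 0.001  0.001 -0.   ] [-35.2  -0.   -7.3]
0.3 [ 0.5054 -0.1732  0.1289] [ 0.001  0.001 -0.   ] [-45.2  -0.  -10.5]
0.35 [ 0.5091 -0.1728  0.1387] [ 0.001  0.001 -0.   ] [-55.   -0.  -14.3]
0.4 [ 0.5132 -0.1723  0.1483] [ 0.001  0.001 -0.   ] [-64.7   0.  -18.5]
```

View pics/w8.png

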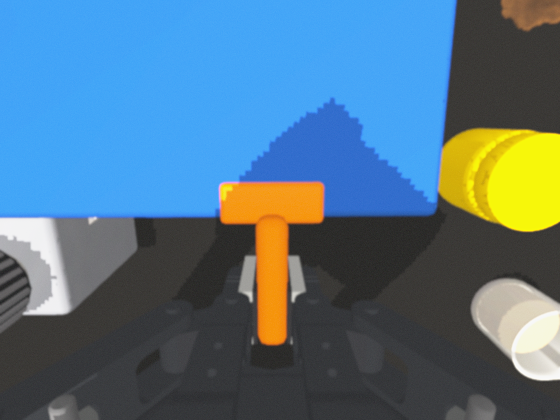

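The lid is up 17 mm at the tab with the force unchanged, so it isn't caught and the knob stays untouched. I'll go on along the arc.

Emit:
{"fn": "servo_tool", "kwargs": {"targets": [[0,0,0,-5,0,-1,-1],[0,0,0,-15,0,-2.5,-1],[0,0,0,-25,0,-4.5,-1],[0,0,0,-35,0,-7.5,-1],[0,0,0,-45,0,-10.5,-1],[0,0,0,-55,0,-14.5,-1],[0,0,0,-65,0,-18.5,-1],[0,0,0,-65,0,-18.5,-1]]}}

```text
time_s: 17.6
eef_pos: [0.513, -0.1723, 0.1486]
eef_rot: [-0.042, -0.705, -0.041, 0.707]
wrist_force: [-1.2, -4.4, -1.0]
opening: 0.137
```

```bash
python3 - <<'E'
from h import *
from bench import ctrl
o=ctrl.get_obs();print(o["opening"],o["eef_pos"],o["wrist_force"],o["torque"],o["q"].round(2))
for th in np.arange(.45,.81,.05): print(th.round(2),arc(th).round(4),*rel(o,arc(th),down(-1.454)))
E
```

```text
0.137439794874032 [ 0.51302348 -0.17225059  0.14861885] [-1.24605987 -4.41741496 -0.98844584] [-0.59490387  0.21302544  0.17185428] [-0.54  0.2   1.77 -0.    1.18  0.91]
0.45 [ 0.5179 -0.1718  0.1577] [ 0.001  0.002 -0.   ] [-9.1  0.1 -4.9]
0.5 [ 0.523  -0.1712  0.1668] [ 0.001  0.002 -0.   ] [-18.2   0.1 -10. ]
0.55 [ 0.5286 -0.1705  0.1757] [ 0.001  0.002 -0.   ] [-27.1   0.1 -15.6]
0.6 [ 0.5346 -0.1698  0.1843] [ 0.001  0.002 -0.   ] [-35.7   0.1 -21.6]
0.65 [ 0.541  -0.169   0.1926] [ 0.001  0.002 -0.   ] [-44.    0.1 -28.1]
0.7 [ 0.5478 -0.1682  0.2005] [ 0.001  0.002 -0.   ] [-52.    0.1 -34.9]
0.75 [ 0.555  -0.1674  0.2081] [ 0.001  0.002 -0.   ] [-59.6   0.1 -42.1]
0.8 [ 0.5626 -0.1665  0.2153] [ 0.001  0.002 -0.   ] [-66.8   0.1 -49.8]
```

Forces are low; a quick look before going on.

```bash
python3 - <<'E'
from h import *
from bench import ctrl
c=ctrl.camera("wrist");cv2.imwrite("pics/w9.png",c["pixels"])
E
```

```text
(no output)
```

View pics/w9.png

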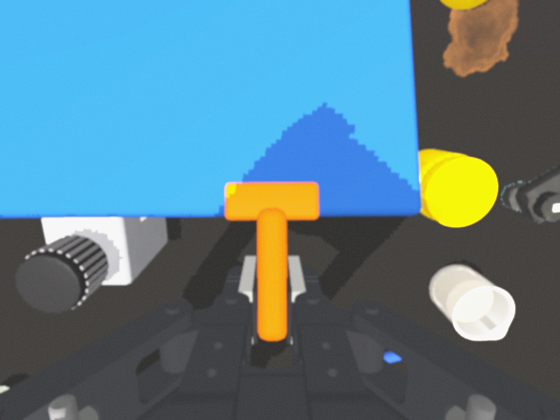

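The fin is still firmly in the pads at (272,275). The lid's edges now converge away from the camera, as they should when it tilts, and the beaker at (475,305) is untouched. Continuing.

Emit:
{"fn": "servo_tool", "kwargs": {"targets": [[0,0,0,-9,0,-5,-1],[0,0,0,-18,0,-10,-1],[0,0,0,-27,0,-15.5,-1],[0,0,0,-36,0,-21.5,-1],[0,0,0,-44,0,-28,-1],[0,0,0,-52,0,-35,-1],[0,0,0,-60,0,-42,-1],[0,0,0,-60,0,-42,-1]]}}

```text
time_s: 18.65
eef_pos: [0.5551, -0.167, 0.2083]
eef_rot: [-0.042, -0.705, -0.042, 0.707]
wrist_force: [-1.8, -4.1, -2.2]
opening: 0.133
```

```bash
python3 - <<'E'
from h import *
from bench import ctrl
o=ctrl.get_obs();print(o["opening"],o["eef_pos"],o["wrist_force"],o["torque"],o["q"].round(2))
for th in np.arange(.8,1.11,.05): print(th.round(2),arc(th).round(4),*rel(o,arc(th),down(-1.454)))
E
```

```text
0.1333789468618263 [ 0.55506563 -0.16703639  0.2083309 ] [-1.77629506 -4.10755403 -2.23322325] [-0.48091897  0.40646361  0.24957745] [-0.5   0.21  1.62 -0.    1.31  0.96]
0.8 [ 0.5626 -0.1665  0.2153] [0.001 0.002 0.   ] [-7.   0.4 -7.5]
0.85 [ 0.5705 -0.1656  0.2221] [0.001 0.002 0.   ] [-13.8   0.4 -15.5]
0.9 [ 0.5788 -0.1646  0.2286] [0.001 0.002 0.   ] [-20.3   0.4 -23.8]
0.95 [ 0.5873 -0.1636  0.2346] [0.001 0.002 0.   ] [-26.3   0.4 -32.4]
1.0 [ 0.5962 -0.1626  0.2401] [0.001 0.002 0.   ] [-31.9   0.4 -41.3]
1.05 [ 0.6053 -0.1615  0.2452] [0.001 0.002 0.   ] [-37.    0.4 -50.4]
1.1 [ 0.6146 -0.1604  0.2499] [0.001 0.002 0.   ] [-41.7   0.4 -59.9]
```

Emit:
{"fn": "servo_tool", "kwargs": {"targets": [[0,0,0,-7,0,-7.5,-1],[0,0,0,-14,0,-15.5,-1],[0,0,0,-20,0,-24,-1],[0,0,0,-26,0,-32.5,-1],[0,0,0,-32,0,-41.5,-1],[0,0,0,-37,0,-50.5,-1],[0,0,0,-37,0,-50.5,-1],[0,0,0,-37,0,-50.5,-1]]}}

```text
time_s: 19.65
eef_pos: [0.6059, -0.1608, 0.2454]
eef_rot: [-0.042, -0.706, -0.042, 0.706]
wrist_force: [0.7, -1.4, -3.2]
opening: 0.133
```

```bash
python3 - <<'E'
from h import *
from bench import ctrl
o=ctrl.get_obs();print(o["opening"],o["eef_pos"],o["wrist_force"],o["torque"],o["dq"].round(4))
for n in ["wrist","top","scene"]:
    c=ctrl.camera(n);pickle.dump((o,c),open(n+"10.pkl","wb"));cv2.imwrite(f"pics/{n}10.png",c["pixels"])
E
```

```text
0.1327451926599067 [ 0.60588647 -0.16078916  0.24535579] [ 0.66962547 -1.41324697 -3.16732683] [-0.13134154 -0.01602599  0.21034379] [-0.0011 -0.0038  0.0067  0.0005 -0.0035 -0.0014]
```

View pics/wrist10.png

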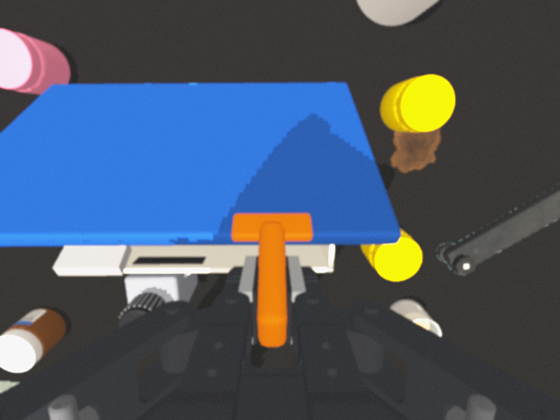

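View pics/top10.png

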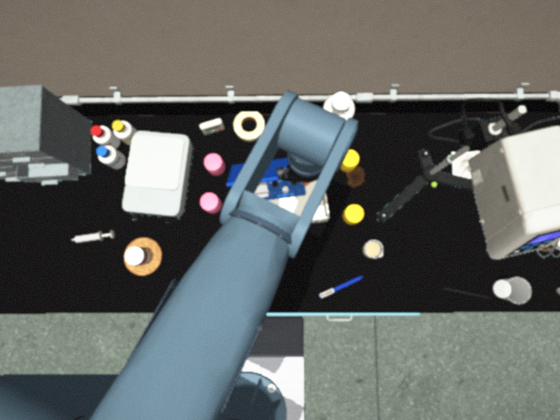

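View pics/scene10.png

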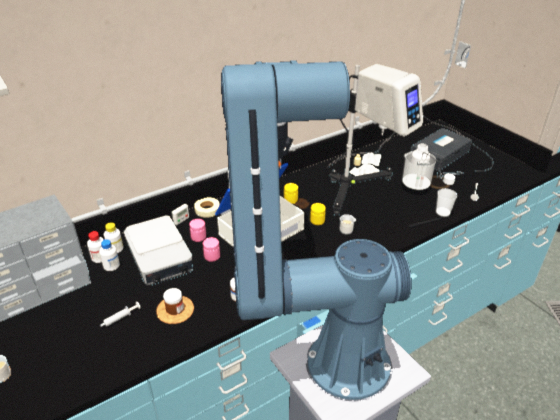

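The lid stands open with its front edge at wrist (0..398, 240) and the fin still between the pads. The red jar is on the coaster (top view 135,255), and the blue jar and beaker are in place. I'll measure the angle from the lid's right-hand corners and check the jar's position.

```bash
python3 - <<'E'
from h import *
from bench import ctrl
o,c=pickle.load(open("wrist10.pkl","rb"));c=wristcam(o,c)
yaw=.117;xc=np.array([np.cos(yaw),np.sin(yaw),0]);yc=np.array([-np.sin(yaw),np.cos(yaw),0]);C=np.array([.606,-.098,0])
hs=[]
for nm,uv in [("front",(395,234)),("back",(347,84))]:
    p,d=ray(c,uv);s=(-.126-(p-C)@yc)/(d@yc);X=p+s*d;hs.append(((X-C)@xc,X[2]));print(nm,np.round(hs[-1],4))
(a,b),(e,f)=hs;print("lid len",np.hypot(e-a,f-b),"angle",np.arctan2(b-f,e-a),"deg",np.degrees(np.arctan2(b-f,e-a)))
g=(o["eef_pos"]+[0,0,.019]);H=np.array([.4955,-.174,.088])+.2098*xc;print("kinematic angle",np.arctan2(g[2]-.08,(H-g)@xc)-.038)
_,t=pickle.load(open("top10.pkl","rb"));im=t["pixels"]
hsv=cv2.cvtColor(im,cv2.COLOR_BGR2HSV);m=((hsv[...,1]<90)&(hsv[...,2]>170)).astype(np.uint8)
n,l,st,ce=cv2.connectedComponentsWithStats(m)
for nm,near,z in [("jar",(135,255),.066),("beaker",(370,249),.03)]:
    i=1+np.argmin(np.hypot(*(ce[1:]-near).T));print(nm,ce[i],st[i],onplane(t,ce[i],z))
o=ctrl.get_obs();print(o["time_s"],o["wrist_force"],o["dq"].round(4),o["eef_pos"])
E
```

```text
front [0.0078 0.2287]
back [0.0953 0.0912]
lid len 0.16295537695533704 angle 1.0042568288305895 deg 57.53967783918471
kinematic angle 1.0415604092787836
jar [133.54037267 255.33850932] [124 246  20  20 322] [0.43515703 0.31258038 0.066     ]
beaker [373.22058824 248.74632353] [364 240  19  18 272] [ 0.45151319 -0.3612216   0.03      ]
19.8 [ 1.13328619 -1.42168854 -3.72540307] [-0.0017 -0.0002  0.0005 -0.002   0.0022  0.0006] [ 0.60565916 -0.16083525  0.24526256]
```

The lid angle is 57.5° by camera and 59.7° by kinematics. The jar is within 1 mm of the coaster's centre and everything is still. One holding call to settle, then I hand in.

Emit:
{"fn": "servo_tool", "kwargs": {"targets": [[0,0,0,0,0,0,-1],[0,0,0,0,0,0,-1],[0,0,0,0,0,0,-1],[0,0,0,0,0,0,-1],[0,0,0,0,0,0,-1],[0,0,0,0,0,0,-1],[0,0,0,0,0,0,-1],[0,0,0,0,0,0,-1]]}}

```text
time_s: 20.8
eef_pos: [0.6057, -0.1608, 0.2453]
eef_rot: [-0.042, -0.706, -0.042, 0.706]
wrist_force: [1.3, -1.8, -2.4]
opening: 0.137
```

```bash
python3 - <<'E'
from bench import ctrl
o=ctrl.get_obs();print(o["opening"],o["eef_pos"],o["wrist_force"],o["dq"].round(4))
print(ctrl.hand_in())
E
```

```text
0.13697631004161254 [ 0.60570397 -0.16084418  0.24529605] [ 1.32190433 -1.7507442  -2.40232356] [-0.0007  0.0008  0.0009 -0.0002  0.0011 -0.0009]
the job is handed in; nothing more can be done
None
```

I stood the red-banded jar on the coaster and tugged the lid by its tab. It rose 17 mm at about 4–5 N, past the 7 mm catch limit, so it was not caught and I left the knob alone. I then raised the lid and handed in at about 21 s with the fingers still gripping the tab.

- **Lid:** the last checks gave an opening of 57.5° by camera and 59.7° by arm position. The 2° gap is within measuring error, and both are above 50°. The arm was still, with the pads about 11.6 mm apart on the fin.
- **Jar:** it stands upright on the coaster, about 1 mm from its centre. I pressed it down with about 16 N when placing it, because contact came some 2 mm earlier than I had worked out.
- **Other things:** the beaker measured within about 1 mm of its start. The blue-banded jar looked unmoved in the last wrist picture, but I did not measure it again.

No check failed.

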